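# Open the light-curing unit

## Task

Open the dental light-curing unit: press its blue release tab down with the fingertips until the amber lid springs part-way up, let go of the tab, then push the lid with the outside of the fingers all the way back until it rests open against its stop. Work gently: only press and push, never pick anything up or shove the unit along the bench, and leave the dental model inside and the things standing around undisturbed; finish clear of everything.

Things in the scene. Friction and masses are not known exactly. Their poses are not given: they have to be found in the camera images.
- unit: Light-curing unit, white, 200 (x) x 170 (y) x 90 mm high, about 2.6 kg, loose on rubber feet; blue tab in front, amber lid over the front chamber (50 mm deep), dark panel on its rear part. Origin on its underside, mid-width, 80 mm behind its front face; x points from front (tab) to rear (hinge), z up. Turned about z by up to 0.5 rad.
- tab (a joint): Release tab, a spring rocker: 0 at rest, grows as its outer end is pressed down, stop at 0.45 rad; pivot along the unit's y at x -90, z 70 mm (unit frame). The lid is let go at about 0.17 rad: about 4 N and 7 mm at tab_press; the stop comes at about 8 N and 16 mm. Springs back when released.
- tab_press (a point): Where to press: on top of the blue paddle, mid-width, 40 mm out from the pivot; at rest at (-130, 0, 74) mm in the unit's frame. The paddle is level, 26 mm wide (y), 6 mm thick and reaches 55 mm out from the pivot to the front, with free space below.
- lid (a joint): Lid hinge: 0 shut and latched (play up to 0.015), grows as it opens. Unlatched, a spring pin lifts the lid within a second to about 0.72 rad and no farther; then it must be pushed, with about 1 N at the front edge. Let go before about 1.4 rad it falls back to 0.72, at about 1.5 it may hang; past 1.65 it falls to its stop at 1.90 rad and stays.
- lid_hinge (a point): Point on the lid's hinge axis, in the middle of its length; the axis runs along the unit's y. At (45, 0, 92) mm in the unit's frame.
- lid_edge (a point): Middle of the lid's front edge, on its underside, 125 mm from the hinge axis: at (45 - 125 cos q, 0, 92 + 125 sin q) mm in the unit's frame at lid angle q. The lid is a flat leaf 170 mm wide (y), 6 mm thick, dark frame, amber window; a catch 24 mm wide juts 4 mm past this edge in the middle.
- arch: Dental model, sand-coloured block 50 x 62 x 16 mm with a row of teeth 9 mm high, standing loose on the chamber floor (40 mm above the bench). Origin at the centre of its underside.
- jar: Jar with green cap, 56 mm across, 75 mm high, loose, beside the unit. Origin at the centre of its underside.
- bottle: Small amber bottle with black cap, 40 mm across, 85 mm high, loose, beside the unit. Origin at the centre of its underside.
- dish: White ceramic dish, 70 mm across, 32 mm high, loose, beside the unit. Origin at the centre of its underside.
- blank: Ivory milling blank, a disc 98 mm across and 16 mm thick, lying loose on the bench. Origin at the centre of its underside.
- spatula: Spatula, about 170 mm long, lying loose on the bench. Its x runs along it.
- driver: Screwdriver, about 150 mm long, lying loose on the bench. Its x runs along it.

How it is judged (in metres and radians):
On the way, in this order (a step that is already met when the one before it is completed fails the run):
1. the tab is pressed and the lid comes free (value of joint tab above 0.12 rad and value of joint lid above 0.06 rad).
2. the tab is let go with the lid sprung part-way up (value of joint tab below 0.05 rad and value of joint lid above 0.4 rad), for 0.1 s.
3. the lid is pushed fully open (value of joint lid above 1.8 rad), for 0.2 s.
At the end, for the whole second after the job is handed in: The lid rests fully open (beyond 1.8 of its 1.9 rad), the tab has sprung back (under 0.05 rad), the unit stands level within 30 mm of where it was, and the dental model still stands on the chamber floor (value of joint lid above 1.8 rad and value of joint tab below 0.05 rad and velocity of joint lid below 0.1 rad/s and distance of unit from where it was at the start of the episode below 0.03 m and angle between unit's own z axis and vertical below 0.05 rad and height (world z) of arch between 0.03 and 0.05 m and angle between arch's own z axis and vertical below 0.1 rad); the robot touches nothing.
It fails at once if the unit is shoved more than 30 mm, lifted more than 15 mm or tipped (distance of unit from where it was at the start of the episode above 0.03 m or height (world z) of unit above 0.015 m or angle between unit's own z axis and vertical above 0.15 rad).
It fails at once if the dental model is lifted, tipped or shifted by more than 35 mm (distance of arch from where it was at the start of the episode above 0.035 m or height (world z) of arch above 0.055 m or angle between arch's own z axis and vertical above 0.3 rad).
It fails at once if a thing standing around is moved more than 20 mm or lifted (distance of any of jar, bottle, dish, blank, spatula, driver from where it was at the start of the episode above 0.02 m).
It fails at once if the tab or lid is forced with more than 60 N (contact force between any of the arm, the fingers and unit above 60 N).
It also fails if it takes over 43 s, if anything falls off the work surface, if the arm or the gripper's body presses on something with over 40 N, if the wrist force passes 120 N, or if a joint passes its speed limit or range.

## Robot

A 6-joint arm with a two-finger parallel gripper is mounted at the origin on the work surface. World frame = base frame: x ahead of the robot, y to its left, z up, the work surface at z = 0. Lengths are in mm, angles in rad, forces in N, time in s.
With the tool pointing down it reaches from about 350 to 1000 mm from the base axis. Payload 7.1 kg.
Tool frame: the origin (TCP) lies between the finger pads; the fingertips stand 25 mm ahead of it and the grasp point (between the pads) lies 6 mm ahead of it; z points along the fingers, y is the line along which they close (so a half turn about z gives the same grasp; the last joint's range is limited). The gripper opens to 85 mm and grips with 20 to 120 N. Pads are 22 mm wide; open, the fingers measure 114 mm over their backs; the gripper's body (76 mm by 85 mm) begins 54 mm behind the grasp point. The pads swing forward as they close: fully open they stand 13 mm farther back than shut.
Start: joints at [1.115, 0.423, 1.63, -0, 1.089, -0.019], TCP at [264.369, 566.316, 231.619] pointing down, gripper open.
Joint ranges: [-3, 3], [-0.9, 2.11], [0.09, 2.58], [-1.31, 4.45], [0.11, 2.69], [-2.54, 2.54]. Speed limits (rad/s): [2.39, 2.39, 3.01, 3.14, 3.14, 3.14].

## Interface

Orientations are given as a rotation vector (axis times angle).
In Python, from rig import env gives the robot as it stands.
- The arm moves only by the tool play_rows, never from a script. Its argument "commands" is a list of rows, each a list of 6 numbers: the shift along the tool's x, y, z in m, then the turn, a rotation vector about the tool's x, y, z in degrees. A call has 1 to 10 rows; each row shifts and turns the commanded pose from where the row before left it, along the tool's axes as they then stand; what a row does not reach is not made up. A row lasts 1/10 s, in which the tool goes at most 50 mm and 8.59 degrees, less where a joint would pass 70% of its speed; a pose out of reach is approached as far as the arm can. A call with a gripper value outside its range is refused whole. "hand" is the finger opening in m, from 0 to 0.0854, set as the call begins (left out, the last holds). The fingers move at their own pace and stop on an object; the grip force is fixed at half the most. Time passes only in rows, so rows that do not move let the fingers close. It gives the time, the measured TCP pose, the force, the opening and the grip force at its end, in the units of the state.
- env.get_state(): the state, without advancing time (a new reading comes with each control period).
- env.get_image(name): name is "scene" or "side" or "wrist"; returns (picture, depth): 420x560x3 uint8, blue, green, red; 420x560 float32, mm along the optical axis (not along the pixel's ray), 0 where there is no reading.
- env.camera_model(name): a dict with "fx", "fy", "cx", "cy" (pixels), "world_from_camera" (4x4, takes a point from camera to world coordinates); the wrist camera has in their place "hand_eye" (4x4, takes a point from camera to tool coordinates, whose origin is the TCP and whose axes are the flange's). Camera axes: x right, y down, z forward; pixel columns grow to the right and rows downward; lengths in mm; the calibration is good to about 2 mm. A picture is of the moment at which its call begins: read the wrist's pose just before it. camera_model takes no time and is no camera call.
- env.sign_off(): hands the job in; it is judged then, once.
The state is a dict: "t": time; "joint_pos": joint angles; "qd": joint speeds; "joint_efforts": joint torques, N m; "position": TCP position; "orientation": TCP orientation; "ft_force": force on the tool from outside, world axes, zero at the start; "torque": the same for the moment, N m; "finger_gap": finger opening in mm; "gripper_force": force on a finger pad.
Only numpy, scipy, OpenCV 4.12 (cv2) and the standard library are available. Lean on these libraries where they do the work, as an engineer would, in place of code of your own. Each camera call takes 0.05 s, during which the arm holds its last target. There are 200 camera calls.

## Working session

There is one attempt and no reset: what is moved stays moved. The work goes in short steps, Python scripts to look and compute and a tool call to move; the robot and the scene stay as the last step left them, time stands still between calls to the robot, and variables do not carry over. Pictures are saved under pics/ and viewed, at most 10 in all, crops included, and the job is handed in when it is done.

Besides the shell and the picture viewer there is one more tool, called after "Request:" by a JSON object that holds its "op" and its "data", one argument or row to a line. play_rows: Moves the arm, as the interface text tells. Its arguments: {"type":"object","properties":{"commands":{"type":"array","items":{"type":"array","items":{"type":"number"}}},"hand":{"type":"number"}},"required":["commands"]}

```bash
mkdir -p pics; ls; cat > h.py <<'E'
import numpy as np,cv2
from rig import env
from scipy.spatial.transform import Rotation as R
def cloud(name):
    st=env.get_state(); im,d=env.get_image(name); c=env.camera_model(name)
    v,u=np.indices(d.shape); P=np.stack([(u-c['cx'])/c['fx']*d,(v-c['cy'])/c['fy']*d,d],-1)
    if name=='wrist':
        T=np.eye(4);T[:3,:3]=R.from_rotvec(st['orientation']).as_matrix();T[:3,3]=st['position'];T=T@np.array(c['hand_eye'])
    else: T=np.array(c['world_from_camera'])
    W=P@T[:3,:3].T+T[:3,3]; W[d==0]=np.nan
    return im,d,W
E
python3 - <<'E'
from h import *
for n in ('scene','side'):
    im,d,W=cloud(n); cv2.imwrite(f'pics/{n}0.png',im); np.save(n+'0.npy',W)
    hsv=cv2.cvtColor(im,cv2.COLOR_BGR2HSV)
    m=cv2.inRange(hsv,(95,120,50),(130,255,255))
    k,l,s,c=cv2.connectedComponentsWithStats(m)
    for i in range(1,k):
        if s[i,4]>30: print(n,s[i],np.nanmedian(W[l==i],0),np.nanmin(W[l==i],0),np.nanmax(W[l==i],0))
print(env.get_state())
E
```

```text
pics
scene [264 177  20  12  79] [445.43157061 152.83163476  73.87230432] [411.05580729 142.06580898  69.2734626 ] [475.71141731 171.56708915 106.46929853]
scene [ 390  188   70   54 1945] [868.21918203 327.85779326  23.4284278 ] [799.47493111 195.64312755  -1.27858154] [937.25584494 400.60037075  45.51043501]
scene [  0 204   9  11  58] [-881.37661383 -137.46183912 -402.42482714] [-930.43957381 -168.60245674 -407.09708882] [-853.41851606 -122.68213042 -397.187799  ]
side [291 223  21  15  92] [454.04757678 165.62008637  76.61952222] [412.81393707 143.62043209  68.21793932] [477.02993669 177.72223745 109.85085027]
side [ 125  245   64   56 2427] [867.94268792 331.66717019  26.73487783] [798.19305517 197.94396093  -3.54708182] [939.64825317 405.7741576   50.74567664]
{'t': 0.1, 'joint_pos': array([ 1.11498023e+00,  4.23762775e-01,  1.63060666e+00, -1.49996873e-05,
        1.08860768e+00, -1.89741043e-02]), 'qd': array([-0.00070261,  0.00031036, -0.00245496, -0.00069469, -0.00153641,
        0.00130338]), 'joint_efforts': array([ 3.94441286e-04, -5.58428156e+01, -2.82446837e+01, -3.60033471e-05,
        2.96506681e-03,  1.13576885e-05]), 'position': array([264.17398553, 565.88157903, 230.92717092]), 'orientation': array([-6.80668121e-01, -3.06664741e+00,  2.11840715e-03]), 'ft_force': array([-0.1858467 ,  0.49585808,  0.20581095]), 'torque': array([-0.00110577, -0.01579563,  0.03592178]), 'gripper_force': 0.0, 'finger_gap': 85.22869633325654}
```

View pics/scene0.png

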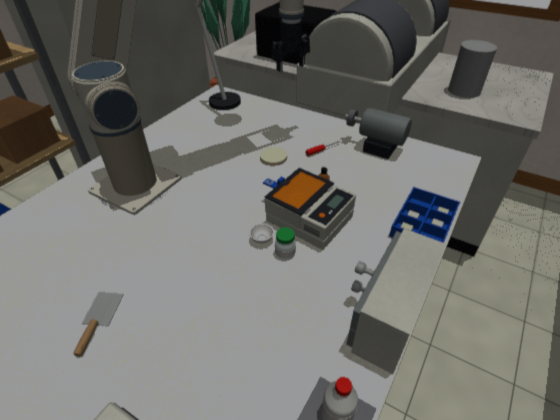

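View pics/side0.png

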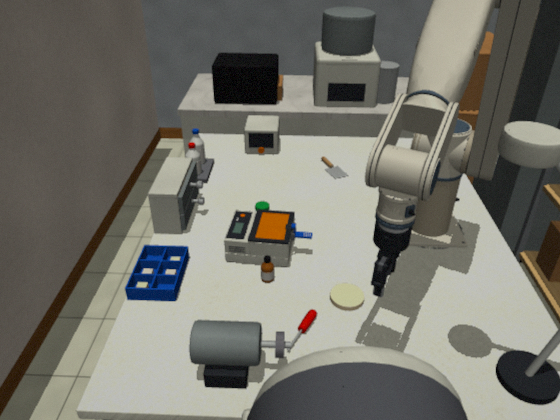

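```bash
python3 - <<'E'
from h import *
im=cv2.imread('pics/scene0.png');hsv=cv2.cvtColor(im,cv2.COLOR_BGR2HSV)
W=np.load('scene0.npy')
c=np.array([500,200])
for n in('scene','side'):
    im=cv2.imread(f'pics/{n}0.png');W=np.load(n+'0.npy')
    z=W[...,2]; m=(z>84)&(z<102)&(np.hypot(W[...,0]-540,W[...,1]-180)<200)
    k,l,s,cc=cv2.connectedComponentsWithStats(m.astype(np.uint8))
    i=1+np.argmax(s[1:,4]); p=W[l==i][:,:2].astype(np.float32)
    print(n,s[i],np.median(z[l==i]),cv2.minAreaRect(p),cv2.boxPoints(cv2.minAreaRect(p)))
    hsv=cv2.cvtColor(im,cv2.COLOR_BGR2HSV); b=(cv2.inRange(hsv,(95,120,50),(130,255,255))>0)&(np.abs(z-74)<5)&(W[...,0]<600)
    p=W[b][:,:2].astype(np.float32); print('tab',len(p),cv2.minAreaRect(p),p.mean(0))
E
```

```text
scene [ 265  168   91   62 3021] 94.75185324548954 ((567.0401611328125, 145.2545623779297), (175.1407470703125, 214.19065856933594), 84.28105926513672) [[451.7516   68.79196]
 [664.87616  47.44815]
 [682.32874 221.71716]
 [469.20416 243.06097]]
tab 51 ((433.7923278808594, 158.72341918945312), (27.727468490600586, 43.47673034667969), 82.28185272216797) [435.40652 155.52322]
side [ 225  209   71   38 2037] 96.90708358875179 ((568.0145263671875, 146.39865112304688), (183.46615600585938, 211.54759216308594), 84.896728515625) [[454.50027  64.43791]
 [665.2092   45.6205 ]
 [681.5288  228.35939]
 [470.81982 247.1768 ]]
tab 59 ((438.2474365234375, 166.05612182617188), (25.5957088470459, 50.770050048828125), 82.55826568603516) [442.68408 165.61444]
```

The scene view shows the unit at about (310,203) px, its blue tab at (275,183), the jar at (285,242), the dish at (262,233) and the bottle at (324,176). The side view shows the tab at (302,234). From these, the unit's yaw is about -0.1 rad, its origin is about (547,147) and tab_press is about (418,160). I'll move above the tab with the fingers closed.

Request:
{"op": "play_rows", "data": {
  "commands": [
    [-0.0293,-0.0306,0,0,0,0],
    [-0.0293,-0.0306,0,0,0,0],
    [-0.0293,-0.0306,0,0,0,0],
    [-0.0293,-0.0306,0,0,0,0],
    [-0.0293,-0.0306,0,0,0,0],
    [-0.0293,-0.0306,0,0,0,0],
    [-0.0293,-0.0306,0,0,0,0],
    [-0.0293,-0.0306,0,0,0,0],
    [-0.0293,-0.0306,0,0,0,0],
    [-0.0293,-0.0306,0,0,0,0]
  ],
  "hand": 0
}}

```text
t: 1.1
position: [400.5, 163.4, 231.6]
orientation: [-0.68, -3.067, 0.0]
ft_force: [1.0, -0.2, -1.0]
finger_gap: 0.0
gripper_force: 0.0
```

Request:
{"op": "play_rows", "data": {
  "commands": [
    [0,0,0,0,0,-6.4],
    [0,0,0,0,0,-6.4],
    [0,0,0,0,0,-6.5],
    [0,0,0,0,0,0],
    [0,0,0,0,0,0]
  ]
}}

```text
t: 1.6
position: [400.2, 165.1, 231.5]
orientation: [-0.162, -3.137, 0.0]
ft_force: [-0.1, -0.2, 0.3]
finger_gap: 0.1
gripper_force: 0.0
```

```bash
python3 - <<'E'
from h import *
np.set_printoptions(precision=3,suppress=True)
st=env.get_state();print(st['t'],st['position'],R.from_rotvec(st['orientation']).as_matrix(),st['ft_force'],st['finger_gap'])
print(env.camera_model('wrist')['hand_eye'])
im,d,W=cloud('wrist'); cv2.imwrite('pics/w1.png',im); np.save('w1.npy',W); z=W[...,2]
hsv=cv2.cvtColor(im,cv2.COLOR_BGR2HSV); b=((cv2.inRange(hsv,(95,120,50),(130,255,255))>0)&(np.abs(z-74)<8)).astype(np.uint8)
p=W[b>0][:,:2].astype(np.float32); print('tab',len(p),cv2.minAreaRect(p),cv2.boxPoints(cv2.minAreaRect(p)),np.median(z[b>0]))
E
```

```text
1.6 [400.247 165.058 231.489] [[-0.995  0.103 -0.   ]
 [ 0.103  0.995 -0.   ]
 [ 0.    -0.    -1.   ]] [-0.077 -0.231  0.325] 0.09483701979996262
[[  -0.      -0.957   -0.289   74.185]
 [   1.      -0.       0.001   -0.716]
 [  -0.001   -0.289    0.957 -142.787]
 [   0.       0.       0.       1.   ]]
tab 1039 ((434.42926025390625, 159.31097412109375), (24.368839263916016, 52.21330261230469), 84.53861999511719) [[407.281 149.667]
 [459.258 144.697]
 [461.577 168.955]
 [409.601 173.925]] 74.27824500687882
```

View pics/w1.png

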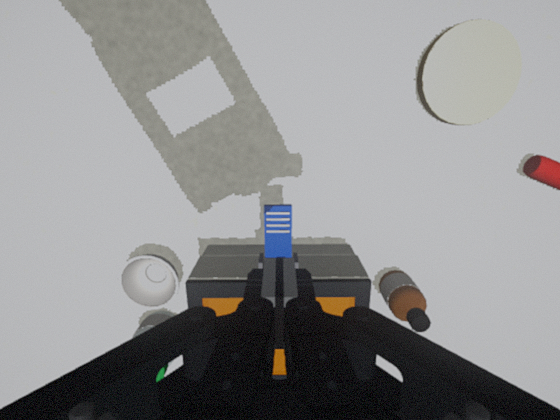

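The wrist view shows the blue tab at (278,230) px. Its outer end is at (408,162) mm, and the bottle and dish are well to the sides. I'll line up, go down to just above it, then press in small steps.

Request:
{"op": "play_rows", "data": {
  "commands": [
    [-0.0093,-0.0012,0.02,0,0,0],
    [-0.0093,-0.0012,0.03,0,0,0],
    [0,0,0.03,0,0,0],
    [0,0,0.025,0,0,0],
    [0,0,0.015,0,0,0],
    [0,0,0.004,0,0,0],
    [0,0,0.002,0,0,0],
    [0,0,0,0,0,0],
    [0,0,0,0,0,0]
  ]
}}

```text
t: 2.55
position: [419.3, 161.1, 106.4]
orientation: [0.157, 3.136, 0.001]
ft_force: [0.1, -0.1, 0.5]
finger_gap: 0.4
gripper_force: 0.0
```

Request:
{"op": "play_rows", "data": {
  "commands": [
    [0,0,0.002,0,0,0],
    [0,0,0.002,0,0,0],
    [0,0,0.002,0,0,0],
    [0,0,0.002,0,0,0],
    [0,0,0,0,0,0]
  ]
}}

```text
t: 3.05
position: [418.4, 160.8, 97.3]
orientation: [-0.157, -3.137, 0.0]
ft_force: [0.5, 0.1, -0.7]
finger_gap: 0.2
gripper_force: 0.0
```

Request:
{"op": "play_rows", "data": {
  "commands": [
    [0,0,0.002,0,0,0],
    [0,0,0.002,0,0,0],
    [0,0,0,0,0,0]
  ]
}}

```text
t: 3.35
position: [418.5, 160.8, 93.3]
orientation: [-0.157, -3.137, 0.0]
ft_force: [0.4, 0.0, -0.1]
finger_gap: -0.0
gripper_force: 0.0
```

Request:
{"op": "play_rows", "data": {
  "commands": [
    [0,0,0.002,0,0,0],
    [0,0,0.001,0,0,0],
    [0,0,0,0,0,0]
  ]
}}

```text
t: 3.65
position: [418.6, 160.8, 90.5]
orientation: [-0.157, -3.137, 0.0]
ft_force: [-0.2, 0.6, -0.0]
finger_gap: -0.1
gripper_force: 0.0
```

```bash
python3 - <<'E'
from h import *
im,d,W=cloud('wrist'); cv2.imwrite('pics/w2.png',im); np.save('w2.npy',W)
im2,d2,W2=cloud('side'); np.save('s2.npy',W2)
cv2.imwrite('pics/w2s.png',np.vstack([im[150:420],cv2.resize(im2[160:280,200:400],(560,336))]))
z=W[...,2]
hsv=cv2.cvtColor(im,cv2.COLOR_BGR2HSV); b=((cv2.inRange(hsv,(95,120,50),(130,255,255))>0)&(np.abs(z-70)<20))
print(b.sum(),np.nanpercentile(W[b],[2,50,98],axis=0))
E
```

```text
653 [[408.76778644 149.1508484   73.23807049]
 [412.75859316 161.37039993  74.45040768]
 [461.86212734 173.64306085  89.3051289 ]]
```

View pics/w2s.png

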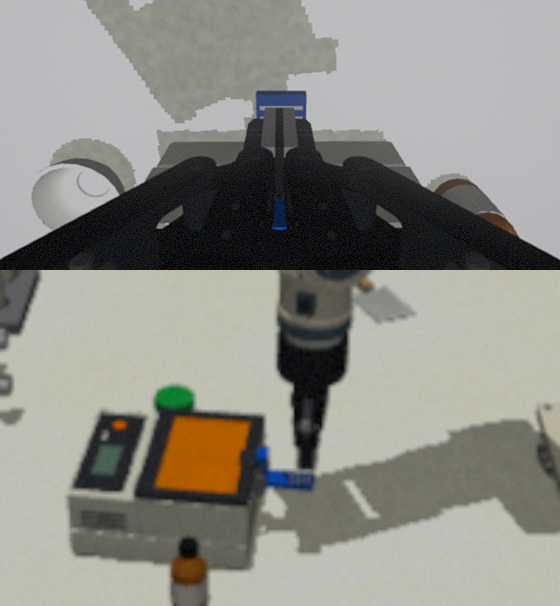

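The tab is still level at z 74 (wrist crop at (280,100) px), with the fingertips just above it and no contact yet. I'll keep going down.

Request:
{"op": "play_rows", "data": {
  "commands": [
    [0,0,0.002,0,0,0],
    [0,0,0.002,0,0,0],
    [0,0,0,0,0,0]
  ]
}}

```text
t: 4.05
position: [418.5, 160.8, 86.4]
orientation: [-0.157, -3.137, 0.0]
ft_force: [0.3, 0.2, 0.4]
finger_gap: 0.2
gripper_force: 0.0
```

Request:
{"op": "play_rows", "data": {
  "commands": [
    [0,0,0.002,0,0,0],
    [0,0,0.002,0,0,0],
    [0,0,0,0,0,0]
  ]
}}

```text
t: 4.35
position: [418.5, 160.8, 82.3]
orientation: [-0.157, -3.137, 0.0]
ft_force: [0.4, -0.1, -0.6]
finger_gap: 0.0
gripper_force: 0.0
```

Request:
{"op": "play_rows", "data": {
  "commands": [
    [0,0,0.002,0,0,0],
    [0,0,0.002,0,0,0],
    [0,0,0,0,0,0]
  ]
}}

```text
t: 4.65
position: [418.5, 160.8, 78.3]
orientation: [-0.157, -3.137, 0.0]
ft_force: [-0.7, -0.4, 0.1]
finger_gap: 0.0
gripper_force: 0.0
```

```bash
python3 - <<'E'
from h import *
im,d,W=cloud('wrist'); np.save('w3.npy',W)
im2,d2,W2=cloud('side'); im3,_,W3=cloud('scene')
cv2.imwrite('pics/w3.png',np.hstack([im[200:420,180:380],cv2.resize(im2[200:260,260:340],(290,220),interpolation=2),cv2.resize(im3[150:210,230:310],(290,220),interpolation=2)]))
for n,i,w in(('w',im,W),('s',im2,W2),('c',im3,W3)):
    z=w[...,2]
    hsv=cv2.cvtColor(i,cv2.COLOR_BGR2HSV); b=((cv2.inRange(hsv,(95,120,50),(130,255,255))>0)&(np.abs(z-70)<25)&(w[...,0]<600))
    print(n,b.sum(),np.nanpercentile(w[b],[2,25,50,75,98],axis=0).round(1).tolist())
# wrist: fingertips nearest depth farthest
st=env.get_state();T=R.from_rotvec(st['orientation']).as_matrix()
q=(W-st['position'])@T; m=(np.abs(q[...,1])<16)&(np.abs(q[...,0])<20)
print('tool z of pts near axis',np.nanpercentile(q[m],[0,5,25,50,75,95,100],axis=0).round(1).tolist())
E
```

```text
w 664 [[408.3, 149.6, 73.3], [411.0, 154.0, 74.4], [415.7, 156.6, 75.6], [461.6, 165.3, 86.1], [462.4, 173.7, 94.1]]
s 68 [[417.2, 149.6, 68.1], [438.1, 159.9, 71.9], [447.5, 167.3, 74.6], [457.0, 170.9, 76.2], [466.9, 176.4, 89.8]]
c 50 [[414.8, 144.5, 70.4], [432.6, 148.8, 72.2], [440.6, 152.5, 73.0], [447.8, 159.3, 74.1], [462.7, 170.3, 93.3]]
tool z of pts near axis [[-19.6, -16.0, -94.3], [-6.3, -14.1, -89.4], [10.7, -7.9, -81.7], [12.8, -0.0, -68.0], [17.5, 7.4, -32.3], [18.5, 13.8, 78.4], [20.0, 16.0, 80.7]]
```

View pics/w3.png

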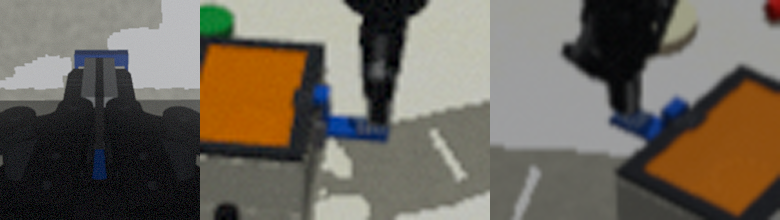

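The fingertips look to be right at the paddle, at (378,125) in the middle crop. Let me measure where they really are from depth.

```bash
python3 - <<'E'
from h import *
W=np.load('w3.npy');st=env.get_state();T=R.from_rotvec(st['orientation']).as_matrix()
q=(W-st['position'])@T
for c in(272,288):
  for r in range(246,300,4): print(c,r,q[r,c].round(1))
E
```

```text
272 246 [-16.9  -5.6  78.6]
272 250 [ 9.8 -4.1  8.6]
272 254 [ 9.5 -4.   4.6]
272 258 [11.7 -3.8 -4.7]
272 262 [11.8 -3.7 -9.2]
272 266 [ 11.7  -3.7 -12.9]
272 270 [ 11.7  -3.6 -16.6]
272 274 [ 11.6  -3.5 -20.1]
272 278 [ 12.   -3.4 -24.2]
272 282 [ 11.3  -3.4 -26.1]
272 286 [ 11.5  -3.3 -29.6]
272 290 [ 11.5  -3.3 -32.7]
272 294 [ 11.2  -3.2 -35. ]
272 298 [ 11.   -3.2 -37.3]
288 246 [-16.7   5.7  78.1]
288 250 [9.5 3.7 9.3]
288 254 [9.9 3.6 3.6]
288 258 [11.8  3.3 -4.9]
288 262 [11.8  3.2 -9.1]
288 266 [ 11.8   3.1 -13.1]
288 270 [ 11.7   3.  -16.7]
288 274 [ 11.5   2.9 -19.9]
288 278 [ 11.6   2.8 -23.5]
288 282 [ 11.4   2.8 -26.4]
288 286 [ 11.3   2.7 -29.2]
288 290 [ 11.5   2.6 -32.6]
288 294 [nan nan nan]
288 298 [ 10.7   2.5 -36.7]
```

Request:
{"op": "play_rows", "data": {
  "commands": [
    [0,0,0.002,0,0,0],
    [0,0,0.002,0,0,0],
    [0,0,0,0,0,0]
  ]
}}

```text
t: 5.1
position: [418.7, 160.9, 74.4]
orientation: [-0.157, -3.138, 0.0]
ft_force: [-0.5, -0.4, -0.1]
finger_gap: -0.1
gripper_force: 0.0
```

Request:
{"op": "play_rows", "data": {
  "commands": [
    [0,0,0.002,0,0,0],
    [0,0,0.001,0,0,0],
    [0,0,0,0,0,0]
  ]
}}

```text
t: 5.4
position: [418.6, 160.8, 71.5]
orientation: [-0.157, -3.137, 0.0]
ft_force: [-1.2, 0.3, 2.0]
finger_gap: -0.2
gripper_force: 0.9
```

Contact is made at 2 N, so the tips are about level with the TCP. I'll press on.

Request:
{"op": "play_rows", "data": {
  "commands": [
    [0,0,0.002,0,0,0],
    [0,0,0.002,0,0,0],
    [0,0,0,0,0,0]
  ]
}}

```text
t: 5.7
position: [418.7, 160.9, 67.4]
orientation: [-0.157, -3.138, 0.0]
ft_force: [-0.3, 0.0, 3.9]
finger_gap: 0.3
gripper_force: 1.7
```

Request:
{"op": "play_rows", "data": {
  "commands": [
    [0,0,0.002,0,0,0],
    [0,0,0.001,0,0,0],
    [0,0,0,0,0,0]
  ]
}}

```text
t: 6.0
position: [418.9, 160.9, 64.6]
orientation: [0.157, 3.137, 0.0]
ft_force: [-0.3, 0.8, 4.4]
finger_gap: -0.4
gripper_force: 2.1
```

```bash
python3 - <<'E'
from h import *
im,d,W=cloud('scene')
hsv=cv2.cvtColor(im,cv2.COLOR_BGR2HSV); b=((cv2.inRange(hsv,(5,180,120),(20,255,255))>0)&(W[...,2]>80)&(np.hypot(W[...,0]-520,W[...,1]-150)<120))
print(b.sum(),np.nanpercentile(W[b],[2,50,98],axis=0).round(1).tolist())
E
```

```text
1091 [[500.6, 83.9, 104.1], [540.3, 146.6, 120.1], [578.9, 215.8, 136.1]]
```

The lid is free and rising. I'll wait briefly, then let the tab go.

Request:
{"op": "play_rows", "data": {
  "commands": [
    [0,0,0,0,0,0],
    [0,0,0,0,0,0],
    [0,0,0,0,0,0],
    [0,0,0,0,0,0],
    [0,0,0,0,0,0]
  ]
}}

```text
t: 6.55
position: [418.9, 160.9, 64.7]
orientation: [0.157, 3.137, 0.0]
ft_force: [1.3, -0.2, 5.0]
finger_gap: -0.2
gripper_force: 2.0
```

Request:
{"op": "play_rows", "data": {
  "commands": [
    [0,0,-0.003,0,0,0],
    [0,0,-0.005,0,0,0],
    [0,0,-0.01,0,0,0],
    [0,0,-0.02,0,0,0],
    [0,0,-0.02,0,0,0],
    [0,0,0,0,0,0],
    [0,0,0,0,0,0]
  ]
}}

```text
t: 7.25
position: [418.7, 160.9, 123.0]
orientation: [0.157, 3.137, 0.001]
ft_force: [-0.1, -0.1, 0.2]
finger_gap: -0.0
gripper_force: 0.0
```

```bash
python3 - <<'E'
from h import *
im,d,W=cloud('scene');im2,d2,W2=cloud('side')
cv2.imwrite('pics/r.png',np.hstack([cv2.resize(im[110:260,200:370],(400,353)),cv2.resize(im2[140:290,220:390],(400,353))]))
for im,W in((im,W),(im2,W2)):
    hsv=cv2.cvtColor(im,cv2.COLOR_BGR2HSV); b=((cv2.inRange(hsv,(5,180,120),(20,255,255))>0)&(W[...,2]>80)&(np.hypot(W[...,0]-520,W[...,1]-150)<120))
    print(b.sum(),np.nanpercentile(W[b],[2,50,98],axis=0).round(1).tolist())
    p=W[b]; u=(p-[547,147,92])@[.995,-.1,0]; c=np.polyfit(u,p[:,2],1); print('q',np.arctan(-c[0]), 'u at 92+',(92-c[1])/c[0])
    b=((cv2.inRange(hsv,(95,120,50),(130,255,255))>0)&(W[...,0]<600)&(abs(W[...,2]-74)<25)); print(np.nanpercentile(W[b],[2,50,98],axis=0).round(1).tolist())
print(env.get_state()['position'],env.get_state()['ft_force'])
E
```

```text
1149 [[518.6, 82.5, 109.7], [551.8, 145.0, 136.9], [584.8, 214.5, 164.4]]
q 0.7143681213873909 u at 92+ 56.84158552039852
[[413.3, 146.2, 70.0], [435.7, 153.5, 72.8], [453.1, 167.6, 75.9]]
387 [[523.1, 84.2, 111.2], [554.8, 151.8, 137.7], [586.7, 215.6, 164.4]]
q 0.7119861828834378 u at 92+ 60.94315425000725
[[412.9, 147.5, 68.6], [444.6, 167.5, 75.2], [468.5, 175.5, 91.8]]
[418.06760881 160.61939713 122.14331474] [-0.15037779  0.47601013  0.78890856]
```

View pics/r.png

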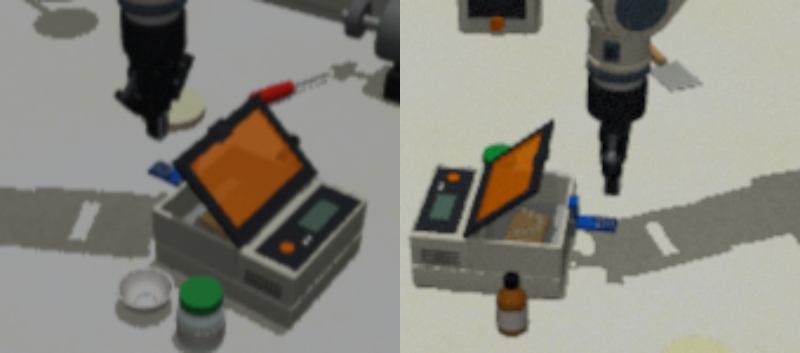

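The lid stands at about 0.71 rad and the tab is back at rest. The model is visible in the chamber at (528,225), and the surroundings are undisturbed. Next I'll go to the lid's front edge, with the tips about 22 mm below it.

Request:
{"op": "play_rows", "data": {
  "commands": [
    [0,0,-0.015,0,0,0],
    [-0.01,0,-0.015,0,0,0],
    [-0.02,0,0,0,0,0],
    [-0.014,0,0,0,0,0],
    [-0.01,0,0,0,0,0],
    [-0.005,0,0,0,0,0],
    [0,0,0,0,0,0]
  ]
}}

```text
t: 8.05
position: [477.4, 154.8, 152.0]
orientation: [-0.158, -3.136, 0.001]
ft_force: [0.5, 0.3, 0.1]
finger_gap: -0.1
gripper_force: 0.0
```

Request:
{"op": "play_rows", "data": {
  "commands": [
    [-0.005,0,0,0,0,0],
    [-0.005,0,0,0,0,0],
    [-0.005,0,0,0,0,0],
    [-0.004,0,-0.004,0,0,0],
    [-0.004,0,-0.004,0,0,0],
    [0,0,0,0,0,0]
  ]
}}

```text
t: 8.65
position: [501.4, 152.8, 161.5]
orientation: [0.157, 3.136, 0.001]
ft_force: [-0.8, -0.6, 1.4]
finger_gap: -0.1
gripper_force: 0.5
```

```bash
cat > look.py <<'E'
from h import *
import sys
im,d,W=cloud('scene');im2,d2,W2=cloud('side')
cv2.imwrite(f'pics/{sys.argv[1]}.png',np.hstack([cv2.resize(im[110:260,200:370],(400,353)),cv2.resize(im2[140:290,220:390],(400,353))]))
for im,W in((im,W),(im2,W2)):
    hsv=cv2.cvtColor(im,cv2.COLOR_BGR2HSV); b=((cv2.inRange(hsv,(5,180,100),(20,255,255))>0)&(W[...,2]>100)&(np.hypot(W[...,0]-580,W[...,1]-150)<120))
    p=W[b]; u=(p-[596,144,92])@[.995,-.1,0]
    if len(p)>9: x=np.c_[u,p[:,2]]; _,_,v=np.linalg.svd(x-x.mean(0),full_matrices=False); s=v[0]*np.sign(v[0,1]); print(len(p),'q',np.arctan2(s[1],-s[0]))
st=env.get_state();print(st['t'],st['position'],st['ft_force'])
E
python3 look.py p1
```

```text
1170 q 0.8313803630751532
338 q 0.8238745186291709
8.75 [500.62362631 152.71515435 160.87711301] [-0.91143177  1.82097488  0.14078485]
```

The lid is following and is now at 0.83 rad. I'll continue along the arc.

Request:
{"op": "play_rows", "data": {
  "commands": [
    [-0.006,0,-0.006,0,0,0],
    [-0.006,0,-0.004,0,0,0],
    [-0.006,0,-0.004,0,0,0],
    [-0.006,0,-0.003,0,0,0],
    [-0.006,0,-0.003,0,0,0],
    [-0.006,0,-0.003,0,0,0],
    [-0.006,0,-0.002,0,0,0],
    [0,0,0,0,0,0]
  ]
}}

```text
t: 9.55
position: [543.2, 148.5, 186.0]
orientation: [0.157, 3.136, 0.0]
ft_force: [0.7, 0.4, 0.7]
finger_gap: 0.0
gripper_force: 0.1
```

```bash
python3 look.py p2
```

```text
818 q 1.2171829261574614
9.65 [542.02136487 148.3979122  185.44207081] [ 0.2966523  -0.02991043 -0.00740414]
```

View pics/p2.png

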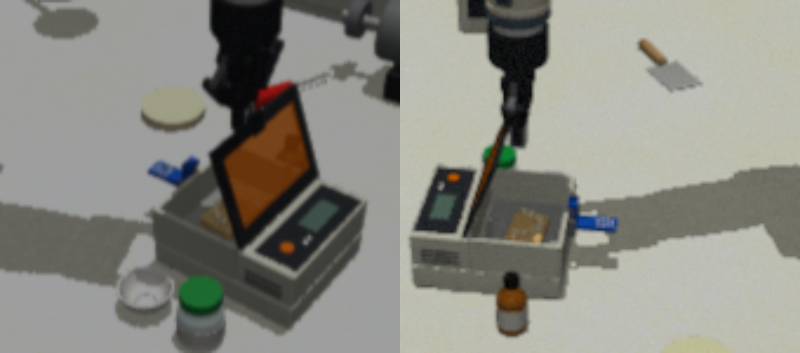

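The lid is at about 1.22 rad with the fingers against its front edge at (510,125), and everything else is unchanged. I'll push it past vertical.

Request:
{"op": "play_rows", "data": {
  "commands": [
    [-0.006,0,-0.002,0,0,0],
    [-0.006,0,-0.002,0,0,0],
    [-0.006,0,-0.002,0,0,0],
    [-0.006,0,-0.002,0,0,0],
    [-0.006,0,-0.001,0,0,0],
    [-0.006,0,-0.001,0,0,0],
    [-0.006,0,0,0,0,0],
    [-0.006,0,0,0,0,0],
    [-0.005,0,0,0,0,0],
    [0,0,0,0,0,0]
  ]
}}

```text
t: 10.65
position: [595.5, 143.1, 195.5]
orientation: [0.157, 3.137, 0.0]
ft_force: [-0.1, 0.6, 0.1]
finger_gap: 0.0
gripper_force: 0.0
```

Request:
{"op": "play_rows", "data": {
  "commands": [
    [-0.004,0,0,0,0,0],
    [-0.004,0,0,0,0,0],
    [-0.004,0,0,0,0,0],
    [0,0,0,0,0,0],
    [0,0,0,0,0,0]
  ]
}}

```text
t: 11.15
position: [606.8, 142.0, 195.6]
orientation: [-0.157, -3.138, 0.0]
ft_force: [0.2, -0.5, 0.2]
finger_gap: -0.4
gripper_force: 0.0
```

```bash
python3 look.py p3
```

```text
334 q 1.7943683595677524
11.25 [606.5801861  142.02619034 195.59361143] [ 0.1757967  -0.64367297 -0.72480645]
```

View pics/p3.png

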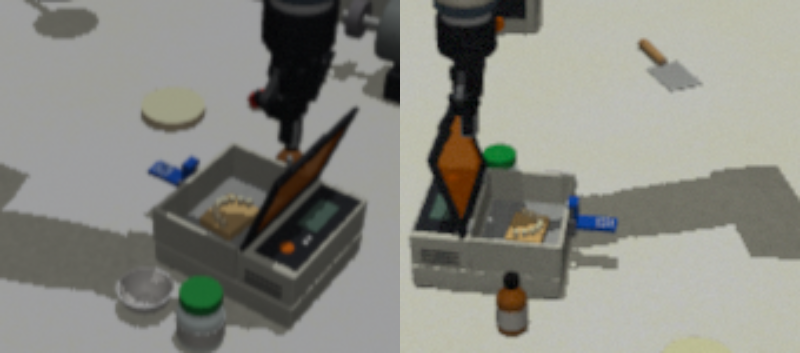

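The lid leans well back, with its top at (355,112), and there is no force on the fingers, so it's past the tipping point. I'll retreat towards the base and up, then check.

Request:
{"op": "play_rows", "data": {
  "commands": [
    [0.01,0,0,0,0,0],
    [0.02,0,-0.01,0,0,0],
    [0.03,0,-0.015,0,0,0],
    [0.03,0,-0.015,0,0,0],
    [0.03,0,-0.01,0,0,0],
    [0.03,0,0,0,0,0],
    [0.02,0,0,0,0,0],
    [0,0,0,0,0,0],
    [0,0,0,0,0,0],
    [0,0,0,0,0,0]
  ]
}}

```text
t: 12.25
position: [438.4, 159.1, 245.8]
orientation: [0.157, 3.137, 0.0]
ft_force: [-0.5, 0.5, 0.5]
finger_gap: -0.1
gripper_force: 0.0
```

```bash
python3 look.py p4
```

```text
365 q 1.8979716352021463
12.35 [438.41455628 158.9434749  245.58970146] [0.05254494 0.60717244 0.15193273]
```

View pics/p4.png

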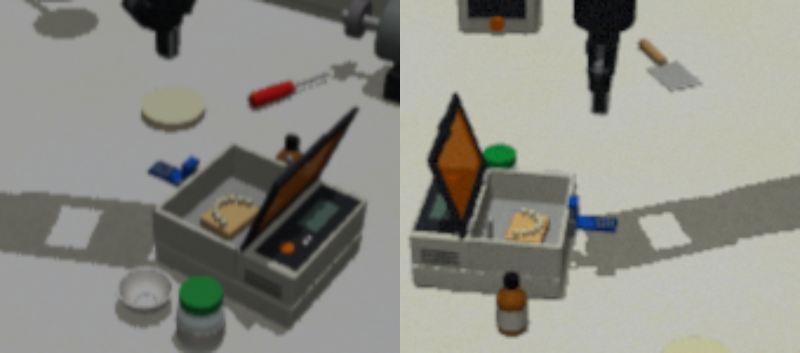

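The lid rests at about 1.90 rad, with its top at (355,112). The tab is up, the model is in place, and the arm is clear.

```bash
python3 -c "
from rig import env
print(env.sign_off())"
```

```text
the job is handed in; nothing more can be done
None
```

The curing unit is open and handed in at about 12 s of the 43 s: the lid rests on its stop at about 1.90 rad, the tab has sprung back, and in the last pictures the unit, dental model and surrounding things look unmoved, with the arm clear; the hand-in returned no verdict.

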